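# Release the ratchet clamp and set the model house on its plot

### The arm

A 6-joint arm with a two-finger parallel gripper is mounted at the origin on a cart in front of the work surface, level with it; the furniture and walls round the work are solid. World frame = base frame: x ahead of the robot, y to its left, z up, the work surface at z = 0. Lengths are in m, angles in rad, forces in N, time in s.
With the tool pointing down it reaches from about 0.3 to 0.85 m from the base axis. Payload 5.4 kg.
Tool frame: the origin (TCP) lies midway between the tips of the shut fingers; the grasp point (between the pads) lies 19 mm behind it; z points along the fingers, y is the line along which they close (so a half turn about z gives the same grasp; the last joint's range is limited). The gripper opens to 85 mm and grips with 20 to 120 N. Pads are 22 mm wide; open, the fingers measure 114 mm over their backs; the gripper's body (76 mm by 85 mm) begins 54 mm behind the grasp point. The pads swing forward as they close: fully open they stand 13 mm farther back than shut.
Start: joints at [0.985, 0.158, 1.597, -0, 1.386, -0.21], TCP at [0.211, 0.535, 0.231] pointing down, gripper open.
Joint ranges: [-2.91, 2.91], [-0.94, 2.29], [0.18, 2.7], [-1.29, 4.43], [0.17, 2.64], [-3, 3]. Speed limits (rad/s): [2.57, 2.57, 3.14, 3.14, 3.14, 3.14].

### API

Orientations are given as a unit quaternion [w, x, y, z].
In Python, from rig import move_pose, move_linear, goto_joints, grip, hold, inverse_kinematics, get_image, MotionError, sign_off, get_t, get_joint_positions, get_qvel, get_joint_torque, get_eef_pos, get_tcp_rot, get_wrist_force, get_torque, get_finger_gap, get_grasp_force gives the robot as it stands. The module is installed in compiled form; this text tells all that it offers. Calls block until the motion is done:
- move_pose(position, orientation): joint-space move of the TCP to a pose.
- move_linear(position, attitude=None, velocity=0.15, f_stop=None): straight line of the TCP; attitude=None keeps the orientation; velocity is the mean speed in m/s. With f_stop (N) it stops when the force on the tool has changed by that much, and returns True; else False.
- goto_joints(angles): joint-space move.
- grip(opening, grip_force=None): finger opening in m; grip_force is the grip in N (None keeps the last); returns when the fingers have stopped.
- hold(seconds).
- inverse_kinematics(position, orientation): joint angles nearest the present ones, or None.
- get_image(name): name is "scene" or "side" or "wrist"; returns a dict with "image" (384x512x3 uint8, red, green, blue), "range_z" (384x512 float32, m along the optical axis (not along the pixel's ray), 0 where there is no reading), "vertical_fov" (degrees; the focal length in pixels is half the picture's height over the tangent of half this angle, whatever the lens; pixels are square), "cx", "cy" (the principal point, pixels), "camera_from_world" (4x4, takes a point from world to camera coordinates). Camera axes: x right, y up, looking along -z (the intrinsics and any distortion apply to the point x, -y, -z); pixel columns grow to the right and rows downward; lengths in m; the calibration is good to about 2 mm. A picture is of the moment at which its call begins.
A pose or a line that the arm cannot do raises MotionError and nothing moves.
- sign_off(): hands the job in; it is judged then, once.
Readings, each from a call of its own:
- get_t(): time.
- get_joint_positions(): joint angles.
- get_qvel(): joint speeds.
- get_joint_torque(): joint torques, N m.
- get_eef_pos(): TCP position.
- get_tcp_rot(): TCP orientation.
- get_wrist_force(): force on the tool from outside, world axes, zero at the start.
- get_torque(): the same for the moment, N m.
- get_finger_gap(): finger opening in m.
- get_grasp_force(): force on a finger pad.
Only numpy, scipy, OpenCV 4.12 (cv2) and the standard library are available. Lean on these libraries where they do the work, as an engineer would, in place of code of your own. Each camera call takes 0.05 s, during which the arm holds its last target. There are 200 camera calls.

### The job

The model house is held in the ratchet clamp. Press gently on the thumb screw on the pawl's tail so that the pawl lifts off the ratchet wheel, without forcing it down hard, and keep it lifted until the sprung jaw has run all the way back by itself. Then take the house out and set it down, not dropped, standing upright inside the plot tray near its middle; leave the other things where they are.

Things in the scene. Friction and masses are not known exactly. Their poses are not given: they have to be found in the camera images.
- ratchet_clamp: ratchet clamp, fixed to the bench: grey bed 252 x 80 x 12 mm. Origin on its underside; x runs along the bed to the fence (roughly world +y), z up. Along it in clamp x, mm: thumb screw -126; pawl pin -81, between side plates up to z 84; wheel axis -30; jaw, with a rubber shoe 34 wide up to z 36, reaching the house at 60; house centre 75; fence 90 to 104
- fence_face (a point): middle of the face of the fixed fence (clamp x 90, z 25 mm) that the house is clamped against; the fence is 34 mm wide, its top at clamp z 36 mm
- ratchet_wheel: steel ratchet wheel of 12 saw teeth, 56 mm across; origin on its axis (clamp x -30, z 46 mm), axis along clamp y, small black knob on one end. Geared to the jaw by a toothed rack at clamp y 18 mm, top at z 62 mm
- pawl: steel pawl, a rocker; origin on its cross pin (clamp x -81, z 76 mm). Its nose, 48 mm towards the fence, sits in a tooth and holds the jaw; pressing the thumb screw on its tail, 45 mm the other way, lifts the nose. Takes 5 to 10 N to break free, then about 5 N; the head also shifts up to 3 mm away from the fence; nose clear after 7 to 8 mm of screw travel; at 9 mm the tail meets a rubber buffer, about 6 N more per mm
- screw_axis (a point): fixed point on the thumb screw's axis at the top of the pawl's resting tail (clamp x -126, y 0, z 70 mm). The screw's flat round head, 24 mm across, is free from above: its top is 7 to 19 mm above this point, depending on how far it is screwed out (stiff; not reported)
- jaw (a joint): how far the jaw has backed off, m: 0 with the house clamped, 0.028 fully back at its stop. Sprung to open, and damped: with the pawl's nose held clear it creeps back by itself at about 9 mm/s, some 3 s in all, and stops on the next tooth (every 4.2 mm) if the nose is let down
- jaw_face (a point): middle of the front of the jaw (moves with the jaw), at clamp z 25 mm
- house: the clamped plaster model house, 34 (x) x 40 (y) x 44 mm high, 55 to 115 g; walls 30 x 36, 30 mm high; gable roof overhanging 2 mm all round, ridge along y. Its gable ends, upright triangles 40 mm apart from 30 mm height to the ridge, face +y and -y. Origin under its centre; jaw and fence bear on its x sides below the eaves, its y sides are free
- house_mid (a point): centre of that house, 22 mm above its underside; axes as the house
- plot_tray: shallow square plywood plot tray, 110 x 110 mm, walls 4 mm thick and 10 mm high, fixed on the large white base sheet (7 mm thick) beyond the clamp; origin under its centre
- plot_tray_in (a point): centre of the plot tray's inner floor, 4 mm above its underside; x and y along its sides, 51 mm to each wall
- long_house: bystander: longer low model house, 32 x 54 x 36 mm, on the white sheet
- glue_bottle: bystander: small glue bottle, 34 mm across, 92 mm tall, standing
- glue_pen: bystander: yellow glue pen lying, 17 x 88 mm
- masking_tape: bystander: roll of masking tape lying flat, 92 mm across, 24 mm high
- marker_red: bystander: white and red marker pen lying, 18 x 139 mm
- screwdriver: bystander: screwdriver lying, 172 mm long, handle 25 mm thick
Not all that is in view belongs to the job. Leave any orange look-alike of the house alone.

How it is judged:
On the way, in this order (a step that is already met when the one before it is completed fails the run):
1. the jaw backs off while the fingers press the thumb screw (contact force between the fingers and pawl above 1 N and value of joint jaw above 0.006 m), for 0.2 s.
2. the jaw is fully back (value of joint jaw above 0.026 m), for 0.2 s.
3. the house is lifted out of the clamp (z of house_mid in the frame of ratchet_clamp above 0.055 m), for 0.2 s.
At the end, for the whole second after the job is handed in: the jaw is still fully back (over 26 of its 28 mm), and the house stands upright (within 0.1 rad) and at rest on the floor of the plot tray, its centre within 25 mm of the tray's middle along each of the tray's sides (value of joint jaw above 0.026 m and x of house_mid in the frame of plot_tray_in between -0.025 and 0.025 m and y of house_mid in the frame of plot_tray_in between -0.025 and 0.025 m and z of house_mid in the frame of plot_tray_in between 0.018 and 0.026 m and angle between house_mid's own z axis and vertical below 0.1 rad and linear speed of house below 0.02 m/s); the robot touches nothing.
It fails at once if the pawl or its thumb screw is forced: pressed with more than 22 N (contact force between any of the fingers, the arm and pawl above 22 N).
It fails at once if the house is shifted by more than 12 mm before the jaw is fully back (distance of house_mid from where it was at the start of the episode above 0.012 m and value of joint jaw below 0.026 m).
It fails at once if the house is dropped: it moves faster than 0.5 m/s out of the fingers (linear speed of house above 0.5 m/s and contact force between the fingers and house below 0.05 N).
It fails at once if a bystander is shifted by more than 30 mm, or the glue bottle tipped over (distance of any of long_house, glue_bottle, glue_pen, masking_tape, marker_red, screwdriver from where it was at the start of the episode above 0.03 m or angle between glue_bottle's own z axis and vertical above 0.5 rad).
It also fails if it takes over 59 s, if anything falls off the work surface, if the arm or the gripper's body presses on something with over 40 N, if the wrist force passes 120 N, or if a joint passes its speed limit or range.

## Working session

There is one attempt and no reset: what is moved stays moved. The work goes in short steps, each a Python script; the robot and the scene stay as the last script left them, time stands still between calls to the robot, and variables do not carry over. Pictures are saved under pics/ and viewed, at most 10 in all, crops included, and the job is handed in when it is done.

```bash
mkdir -p pics; cat > h.py <<'E'
import numpy as np,cv2
from rig import *
def K(d):
    f=d["image"].shape[0]/2/np.tan(np.radians(d["vertical_fov"])/2); return f,d["cx"],d["cy"]
def cloud(d):
    f,cx,cy=K(d); z=d["range_z"]; v,u=np.indices(z.shape)
    P=np.stack([(u-cx)/f*z,-(v-cy)/f*z,-z],-1)
    T=np.linalg.inv(d["camera_from_world"]); W=P@T[:3,:3].T+T[:3,3]; W[z==0]=np.nan
    return W
def proj(d,p):
    f,cx,cy=K(d); T=d["camera_from_world"]; c=np.atleast_2d(p)@T[:3,:3].T+T[:3,3]
    return np.stack([cx+f*c[:,0]/-c[:,2],cy-f*c[:,1]/-c[:,2]],-1)
def save(n,im): cv2.imwrite("pics/"+n+".png",im[...,::-1])
E
python3 - <<'E'
from h import *
for n in("scene","side","wrist"):
    d=get_image(n); np.save(f"{n}.npy",d,allow_pickle=True)
    print(n,[k for k in d],d["vertical_fov"],d["cx"],d["cy"],np.linalg.inv(d["camera_from_world"])[:3].round(3).tolist())
    globals()[n]=d["image"]
save("a",cv2.resize(np.vstack([np.hstack([scene,side]),np.hstack([wrist,wrist*0])]),(800,600),interpolation=cv2.INTER_AREA))
save("scene",cv2.resize(scene,(800,600)))
print(get_t())
E
```

```text
scene ['image', 'range_z', 'vertical_fov', 'cx', 'cy', 'camera_from_world'] 50.421371780278086 253.09564638759392 194.02885357887277 [[0.862, 0.194, -0.468, 0.078], [-0.506, 0.373, -0.778, -0.474], [0.024, 0.907, 0.42, 0.537]]
side ['image', 'range_z', 'vertical_fov', 'cx', 'cy', 'camera_from_world'] 54.71892494638727 258.3754044075139 194.20643232195346 [[-0.206, 0.655, -0.727, -0.239], [-0.978, -0.155, 0.138, 0.553], [-0.022, 0.74, 0.672, 0.848]]
wrist ['image', 'range_z', 'vertical_fov', 'cx', 'cy', 'camera_from_world'] 71.6974260271388 252.1169355440377 190.45161317032884 [[0.367, -0.88, -0.3, 0.132], [0.93, 0.347, 0.12, 0.567], [-0.001, -0.323, 0.946, 0.373]]
0.15
```

View pics/a.png

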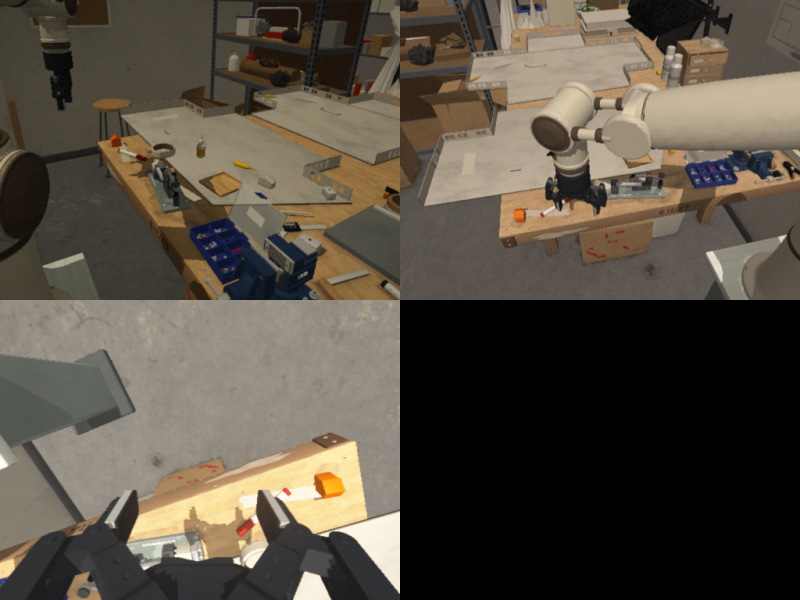

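View pics/scene.png

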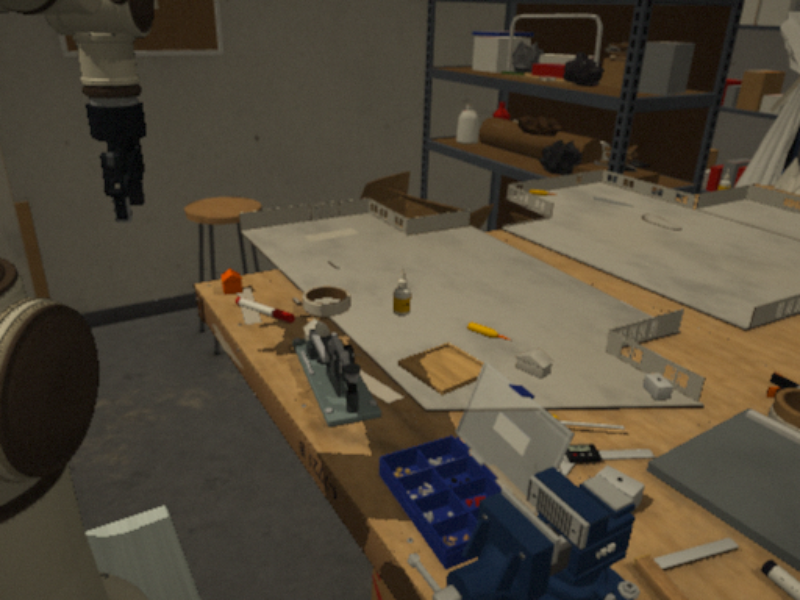

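The scene view (800 px scale) shows the clamp at (335,370), the tray at (440,368), an orange look-alike at (230,280) that I'll leave alone, and the glue bottle at (402,297). I'll get coarse 3D positions next, then move the wrist camera closer.

```bash
python3 - <<'E'
from h import *
d=np.load("scene.npy",allow_pickle=True).item(); W=cloud(d)
for n,(u,v) in dict(clampnear=(352,415),clampfar=(312,345),screw=(352,375),tray=(440,368),trayL=(400,362),trayR=(483,366),traytop=(445,346),traybot=(440,390),bottle=(402,300),tape=(326,300),lh=(533,362)).items():
    print(n,W[int(v*.64),int(u*.64)].round(3))
s=np.load("side.npy",allow_pickle=True).item(); im=s["image"]
save("b",np.vstack([cv2.resize(im[200:300,240:350],(660,600),interpolation=cv2.INTER_CUBIC)]))
W=cloud(s)
for u in (270,280,290,300,310,320,330,335): print(u,W[238,u].round(3))
E
```

```text
clampnear [0.417 0.202 0.013]
clampfar [0.429 0.369 0.043]
screw [0.421 0.209 0.072]
tray [0.6   0.252 0.013]
trayL [0.55  0.292 0.017]
trayR [0.537 0.069 0.128]
traytop [0.647 0.306 0.015]
traybot [0.56  0.192 0.017]
bottle [0.647 0.449 0.042]
tape [0.552 0.585 0.007]
lh [0.719 0.165 0.036]
270 [0.452 0.391 0.032]
280 [0.428 0.368 0.052]
290 [0.422 0.341 0.053]
300 [0.417 0.313 0.05 ]
310 [0.442 0.272 0.012]
320 [0.417 0.252 0.035]
330 [0.421 0.219 0.022]
335 [0.413 0.207 0.028]
```

View pics/b.png

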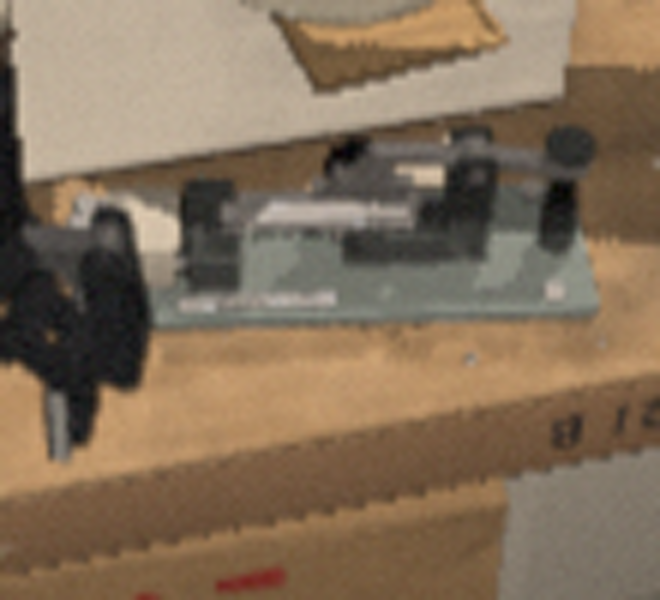

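```bash
cat >> h.py <<'E'
from scipy.spatial.transform import Rotation as Ro
def down(psi): # tool z down, tool x axis at world yaw psi
    c,s=np.cos(psi),np.sin(psi)
    q=Ro.from_matrix(np.array([[c,s,0],[s,-c,0],[0,0,-1]])).as_quat()
    return [q[3],q[0],q[1],q[2]]
E
python3 - <<'E'
from h import *
print(get_tcp_rot(),get_wrist_force(),get_finger_gap())
q=get_tcp_rot();R=Ro.from_quat([q[1],q[2],q[3],q[0]]).as_matrix();print(R.round(3))
d=np.load("wrist.npy",allow_pickle=True).item();T=np.linalg.inv(d["camera_from_world"])
print("cam in tool",(R.T@(T[:3,3]-get_eef_pos())).round(3))
for psi in (np.pi/2,-np.pi/2):
  for p in ([.42,.27,.33],[.42,.2,.1],[.42,.38,.04],[.6,.25,.05]):
    print(psi,p,inverse_kinematics(p,down(psi)))
E
```

```text
[-2.99913263e-04  1.86794644e-01  9.82398689e-01 -6.98255794e-04] [-0.45650251  0.63810393 -0.25671991] 0.08529187665467172
[[-0.93   0.367 -0.001]
 [ 0.367  0.93  -0.001]
 [ 0.    -0.001 -1.   ]]
cam in tool [ 0.085  0.001 -0.142]
1.5707963267948966 [0.42, 0.27, 0.33] [ 3.28831092e-01 -8.95587171e-02  1.65853325e+00 -4.44089210e-16
  1.57261812e+00  3.28831092e-01]
1.5707963267948966 [0.42, 0.2, 0.1] [ 1.83731402e-01  2.25036808e-02  2.01963536e+00 -4.44089210e-16
  1.09945362e+00  1.83731402e-01]
1.5707963267948966 [0.42, 0.38, 0.04] [ 5.22135114e-01  3.62851571e-01  1.76084299e+00 -4.44089210e-16
  1.01789810e+00  5.22135114e-01]
1.5707963267948966 [0.6, 0.25, 0.05] [ 2.09267149e-01  5.32870746e-01  1.50162144e+00 -4.44089210e-16
  1.10710047e+00  2.09267149e-01]
-1.5707963267948966 [0.42, 0.27, 0.33] [ 3.28831092e-01 -8.95587171e-02  1.65853325e+00 -4.44089210e-16
  1.57261812e+00 -2.81276156e+00]
-1.5707963267948966 [0.42, 0.2, 0.1] [ 1.83731402e-01  2.25036808e-02  2.01963536e+00 -4.44089210e-16
  1.09945362e+00 -2.95786125e+00]
-1.5707963267948966 [0.42, 0.38, 0.04] [ 5.22135114e-01  3.62851571e-01  1.76084299e+00 -4.44089210e-16
  1.01789810e+00 -2.61945754e+00]
-1.5707963267948966 [0.6, 0.25, 0.05] [ 2.09267149e-01  5.32870746e-01  1.50162144e+00 -4.44089210e-16
  1.10710047e+00 -2.93232551e+00]
```

```bash
python3 - <<'E'
from h import *
for i,p in enumerate(([.43,.25,.33],[.47,.13,.33])):
    move_pose(p,down(np.pi/2)); hold(.2)
    d=get_image("wrist"); np.save(f"w{i}.npy",d,allow_pickle=True); save(f"w{i}",cv2.resize(d["image"],(800,600)))
print(get_t(),get_wrist_force())
E
```

```text
2.6167 [-0.175651    0.51389042 -0.18736627]
```

View pics/w0.png

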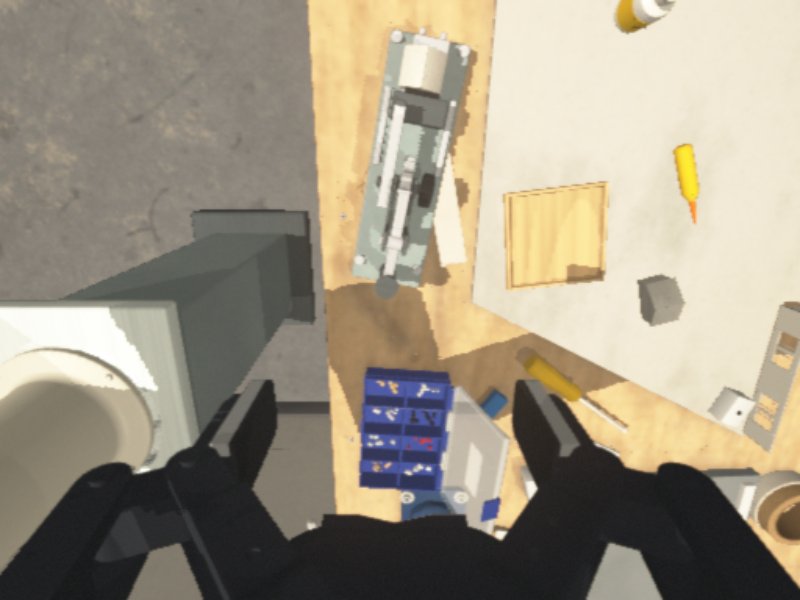

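View pics/w1.png

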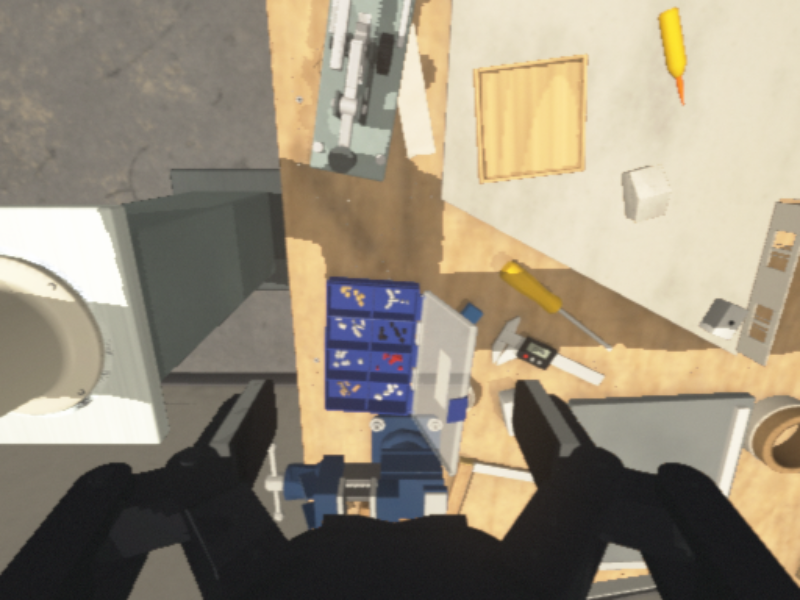

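Wrist view w0 (800 px scale): house in the jaws at (424,68), thumb screw head at (387,287), tray at (555,235), all clear. Of the house candidates, the cream one at (424,68), clamped against the fence, is the target. The orange one at bench left and the long one at (660,300) are not.

```bash
python3 - <<'E'
from h import *
for i in (0,1):
    d=np.load(f"w{i}.npy",allow_pickle=True).item(); W=cloud(d); z=W[...,2]
    C=np.array([.42,.33]);inb=(abs(W[...,0]-.43)<.09)&(abs(W[...,1]-.33)<.17)
    hsv=cv2.cvtColor(d["image"],cv2.COLOR_RGB2HSV)
    bed=inb&(z>.006)&(z<.018)&((hsv[...,0]>40)&(hsv[...,0]<120))
    r=cv2.minAreaRect(W[bed][:,:2].astype(np.float32)*1000);print("bed",bed.sum(),r,cv2.boxPoints(r).round().tolist(), np.median(z[bed]))
    # head: points z .07-.095 near y<.23
    hd=inb&(z>.066)&(z<.1)&(W[...,1]<.25)
    n,l=cv2.connectedComponents(hd.astype(np.uint8))
    for k in range(1,n):
        P=W[l==k]
        if len(P)>15: print(" hi",len(P),P.mean(0).round(4),P.min(0).round(3),P.max(0).round(3))
    v=(z>.006)&(z<.02)&(abs(W[...,0]-.6)<.09)&(abs(W[...,1]-.25)<.09)&(hsv[...,1]>70)
    n,l,st,_=cv2.connectedComponentsWithStats(v.astype(np.uint8))
    k=1+st[1:,4].argmax();P=W[l==k]
    r=cv2.minAreaRect(P[:,:2].astype(np.float32)*1000);print("tray",len(P),r,np.median(P[:,2]))
    w=(z>.03)&(z<.075)&(abs(W[...,0]-.43)<.09)&(W[...,1]>.36)&(W[...,1]<.47)&(hsv[...,1]<80)&(hsv[...,2]>130)
    if i==0:
        P=W[w&(z>.04)];r=cv2.minAreaRect(P[:,:2].astype(np.float32)*1000);print("house",len(P),r,P.max(0).round(3))
    f=8;
    u,vv=((387,287),(344,157))[i];u=int(u*.64);vv=int(vv*.64)
    print("head patch",W[vv-3:vv+4:3,u-3:u+4:3].reshape(-1,3).round(3).tolist())
d=np.load("w0.npy",allow_pickle=True).item()["image"];save("w0c",cv2.resize(d[10:200,215:325],(347*1,600),interpolation=cv2.INTER_CUBIC))
E
```

```text
bed 1061 ((439.7922668457031, 315.7686767578125), (235.6386260986328, 74.31340789794922), 79.29816436767578) [[381.0, 207.0], [454.0, 193.0], [498.0, 425.0], [425.0, 438.0]] 0.011492131353165846
 hi 305 [0.423  0.2235 0.0792] [0.41  0.201 0.07 ] [0.439 0.25  0.085]
tray 4087 ((607.863037109375, 249.78176879882812), (110.15330505371094, 109.98359680175781), 6.8739190101623535) 0.010724173792105107
house 867 ((451.4499816894531, 392.8106994628906), (71.96820831298828, 39.52135467529297), 79.64400482177734) [0.477 0.43  0.064]
head patch [[0.416, 0.22, 0.083], [0.421, 0.22, 0.083], [0.425, 0.219, 0.081], [0.416, 0.214, 0.082], [0.421, 0.215, 0.082], [0.425, 0.214, 0.082], [0.416, 0.21, 0.082], [0.421, 0.21, 0.082], [nan, nan, nan]]
bed 1899 ((433.088623046875, 279.7470397949219), (163.93641662597656, 76.07072448730469), 79.1426010131836) [[380.0, 206.0], [455.0, 192.0], [486.0, 353.0], [411.0, 367.0]] 0.01148834411256261
 hi 408 [0.4238 0.2237 0.0792] [0.41  0.202 0.069] [0.44  0.25  0.084]
tray 5264 ((607.9010009765625, 249.5882568359375), (110.22837829589844, 109.9094467163086), 6.901483535766602) 0.010746711154390742
head patch [[0.42, 0.219, 0.082], [0.424, 0.219, 0.082], [0.428, 0.219, 0.083], [0.42, 0.216, 0.08], [0.424, 0.216, 0.083], [0.428, 0.216, 0.081], [0.42, 0.212, 0.081], [0.424, 0.212, 0.083], [0.428, 0.212, 0.082]]
```

View pics/w0c.png

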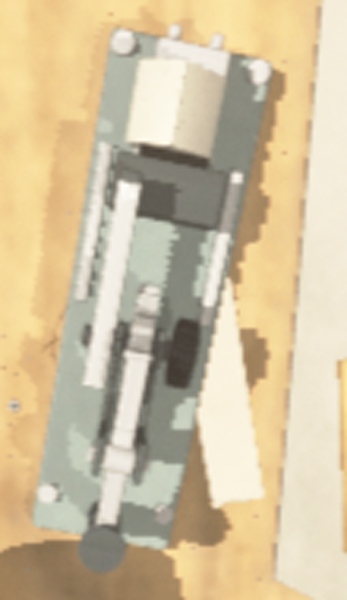

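The crop shows the cream house between the jaw and the fence at (175,105) and the screw head at (102,548), so the target is confirmed. Next I press the screw.

```bash
cat > press.py <<'E'
from h import *
psi=np.radians(79.4); x,y=.4207,.2118
grip(0.0,20)
move_pose([x,y,.12],down(psi)); hold(.2)
f0=get_wrist_force()
move_linear([x,y,.094],velocity=.05)
hit=move_linear([x,y,.074],velocity=.008,f_stop=2.5)
z0=get_eef_pos()[2]; print("contact",hit,z0,get_wrist_force()-f0,get_eef_pos())
if hit:
    for k in range(1,9):
        move_linear([x,y,z0-.001*k],velocity=.01); hold(.1)
        f=(get_wrist_force()-f0)[2]; print(k,round(get_eef_pos()[2]-z0,4),f.round(2))
        if f>12: break
    hold(3.3)
    print((get_wrist_force()-f0).round(2),get_t())
    d=get_image("scene");np.save("s1.npy",d,allow_pickle=True)
E
python3 press.py
```

```text
contact True 0.0824144757226585 [0.11104989 1.15229789 3.85542141] [0.42069539 0.21177154 0.08241448]
1 -0.0002 6.31
2 -0.0013 6.51
3 -0.0021 8.03
4 -0.0031 8.48
5 -0.0051 1.74
6 -0.0059 4.46
7 -0.0069 3.97
8 -0.0076 7.3
[-2.42 -3.7   7.16] 12.725
```

```bash
python3 - <<'E'
from h import *
d=get_image("wrist");np.save("w2.npy",d,allow_pickle=True)
s0=np.load("scene.npy",allow_pickle=True).item()["image"];s1=np.load("s1.npy",allow_pickle=True).item()["image"]
c=lambda s:cv2.resize(s[190:280,175:255],(300,338))
save("c",np.vstack([np.hstack([c(s0),c(s1)]),cv2.resize(d["image"],(600,262))[:,:600]]))
print(get_t())
E
```

```text
12.825
```

View pics/c.png

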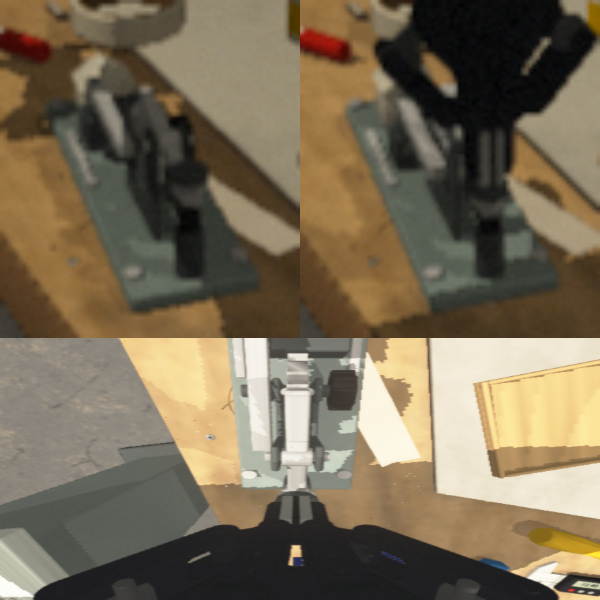

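The scene crops show the rack (now near (430,150), right panel) shifted towards the screw end, so the jaw has moved. I'll measure how far.

```bash
cat >> h.py <<'E'
def rack(d):
    a=np.radians(79.4);e=np.array([np.cos(a),np.sin(a)]);n=np.array([-e[1],e[0]]);o=np.array([.4205,.2134])+.126*e
    W=cloud(d);p=(W[...,:2]-o);cx=p@e;cy=p@n;z=W[...,2]
    m=(z>.055)&(z<.068)&(abs(cy-.018)<.006)&(cx>-.12)&(cx<.06)
    q=np.percentile(cx[m],[1,5,50,95]) if m.sum() else None
    return m.sum(),q
E
python3 - <<'E'
from h import *
for n in("w0","w1","w2"): print(n,rack(np.load(n+".npy",allow_pickle=True).item()))
E
```

```text
w0 (np.int64(474), array([-0.05121856, -0.04707223, -0.00166628,  0.03937321]))
w1 (np.int64(365), array([-0.05237148, -0.05049768, -0.02587095, -0.0025101 ]))
w2 (np.int64(3142), array([-0.07895496, -0.07414057, -0.03193483,  0.00082801]))
```

Rack moved about 27–28 mm, so the jaw is fully back. I'll release the screw and look at the house close up.

```bash
python3 - <<'E'
from h import *
psi=np.radians(79.4);x,y=.4207,.2118
hold(.3)
move_linear([x,y,.095],velocity=.03); move_linear([x,y,.2],velocity=.15)
grip(.085)
move_pose([.442,.33,.2],down(psi)); hold(.2)
d=get_image("wrist");np.save("w3.npy",d,allow_pickle=True);print(rack(d),get_t())
W=cloud(d);z=W[...,2];hsv=cv2.cvtColor(d["image"],cv2.COLOR_RGB2HSV)
a=psi;e=np.array([np.cos(a),np.sin(a)]);n=np.array([-e[1],e[0]]);h=np.array([.456,.411])
p=W[...,:2]-h;cx=p@e;cy=p@n
m=(z>.035)&(z<.07)&(abs(cx)<.035)&(abs(cy)<.035)
k,l,st,c=cv2.connectedComponentsWithStats(m.astype(np.uint8))
for i in range(1,k):
    if st[i,4]>100:
        P=W[l==i];r=cv2.minAreaRect(P[:,:2].astype(np.float32)*1000);print(st[i],r,P[:,2].max(),np.median(P[:,2]))
        top=P[P[:,2]>np.percentile(P[:,2],85)];print(" ridge",top.mean(0).round(4),cv2.minAreaRect(top[:,:2].astype(np.float32)*1000))
save("w3",cv2.resize(d["image"],(800,600)))
E
```

```text
(np.int64(724), array([-0.07877989, -0.07387828, -0.02621203,  0.01292918])) 16.3917
[ 232   73   38   46 1490] ((455.7045593261719, 416.7776794433594), (45.59617614746094, 39.629329681396484), 79.38447570800781) 0.05660334559926039 0.04767003801095826
 ridge [0.4548 0.4117 0.0545] ((454.16748046875, 411.37530517578125), (33.16830825805664, 10.346735954284668), 79.50579833984375)
```

View pics/w3.png

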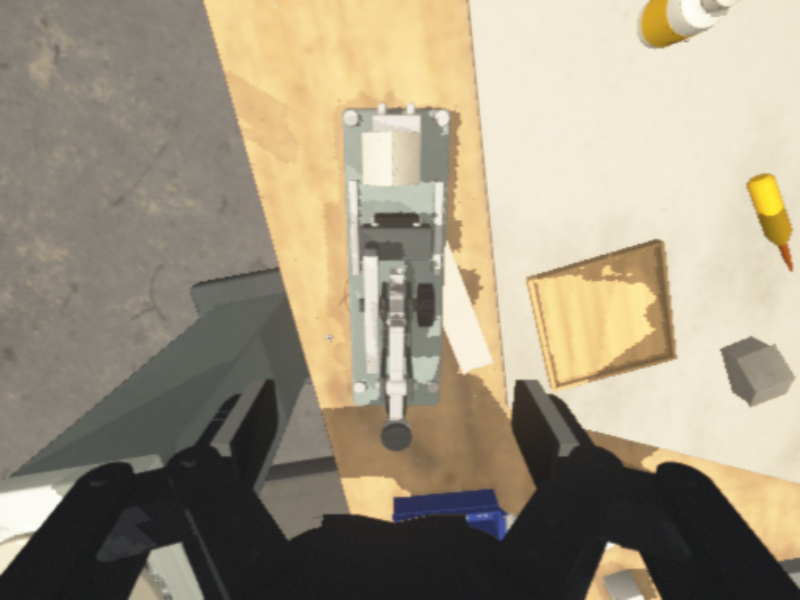

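The jaw is visibly clear of the house: house at (391,158), jaw at (397,240). The ridge direction isn't obvious, so I'll check the height map.

```bash
python3 - <<'E'
from h import *
d=np.load("w3.npy",allow_pickle=True).item();W=cloud(d);a=np.radians(79.4)
e=np.array([np.cos(a),np.sin(a)]);n=np.array([-e[1],e[0]]);p=W[...,:2]-np.array([.456,.412]);cx=p@e*1000;cy=p@n*1000;z=W[...,2]*1000
print("cols cy",list(range(-28,29,4)))
for X in range(36,-29,-4):
    print(X,[ (lambda m:int(np.median(z[m])) if m.any() else 0)((abs(cx-X)<2)&(abs(cy-Y)<2)) for Y in range(-28,29,4)])
E
```

```text
cols cy [-28, -24, -20, -16, -12, -8, -4, 0, 4, 8, 12, 16, 20, 24, 28]
36 [0, 0, 0, 0, 28, 0, 0, 0, 0, 27, 0, 0, 0, 0, 0]
32 [11, 11, 10, 11, 28, 11, 11, 11, 11, 28, 11, 10, 10, 11, 14]
28 [11, 11, 11, 35, 33, 34, 34, 34, 34, 34, 34, 11, 11, 12, 15]
24 [11, 11, 23, 35, 35, 35, 34, 35, 35, 35, 35, 12, 11, 10, 14]
20 [11, 11, 34, 35, 35, 35, 35, 35, 35, 35, 35, 12, 12, 12, 11]
16 [11, 11, 23, 36, 35, 42, 51, 54, 52, 49, 36, 44, 41, 11, 11]
12 [11, 11, 26, 43, 46, 48, 51, 54, 53, 50, 47, 44, 42, 11, 11]
8 [11, 11, 42, 43, 46, 49, 52, 54, 53, 50, 47, 45, 42, 11, 12]
4 [11, 11, 26, 43, 46, 48, 51, 55, 53, 50, 47, 45, 42, 10, 11]
0 [11, 11, 12, 43, 46, 48, 51, 54, 53, 50, 48, 45, 42, 11, 11]
-4 [11, 11, 11, 43, 46, 48, 52, 54, 53, 50, 47, 45, 42, 11, 11]
-8 [11, 11, 10, 43, 46, 49, 51, 54, 53, 50, 48, 44, 42, 11, 11]
-12 [11, 11, 11, 43, 46, 49, 51, 54, 53, 51, 48, 44, 42, 11, 12]
-16 [11, 11, 11, 43, 46, 48, 51, 54, 53, 50, 47, 45, 43, 11, 11]
-20 [11, 11, 11, 11, 12, 11, 10, 12, 11, 11, 11, 11, 11, 11, 13]
-24 [12, 11, 12, 11, 11, 11, 11, 11, 11, 11, 11, 11, 11, 11, 13]
-28 [11, 11, 11, 11, 11, 11, 11, 11, 11, 11, 11, 11, 11, 11, 12]
```

The measured ridge runs along the clamp x axis, unlike in the brief. The free sides across clamp y are still 40 mm apart at the eaves (z 42), with the jaw and fence clear of them. So I'll grip across clamp y with the pads centred at eave height.

```bash
python3 - <<'E'
from h import *
psi=np.radians(79.4);x,y=.4549,.4115
grip(.065)
move_pose([x,y,.11],down(psi)); hold(.1)
f0=get_wrist_force()
hit=move_linear([x,y,.021],velocity=.06,f_stop=6); print(hit,get_eef_pos())
if not hit:
    grip(.02,35); print("gap",get_finger_gap(),get_grasp_force(),get_wrist_force()-f0)
    hold(.2)
    move_linear([x,y,.027],velocity=.03);print((get_wrist_force()-f0).round(2),get_finger_gap())
    move_linear([x,y,.14],velocity=.1);hold(.3);print("gap",get_finger_gap(),get_grasp_force(),get_wrist_force()-f0)
    d=get_image("scene");w=get_image("wrist")
    save("g",np.vstack([cv2.resize(d["image"][150:290,130:330],(700,300)),cv2.resize(w["image"],(700,300))]))
print(get_t())
E
```

```text
False [0.45521975 0.41172015 0.02149127]
gap 0.03671233545374998 34.4557124376297 [-1.35983615 -1.36672358  5.62712065]
[ 0.39 -0.34 -0.29] 0.036191629076420116
gap 0.03627874970297831 34.99192625284195 [ 0.99144152  0.14497899 -0.37498129]
21.65
```

View pics/g.png

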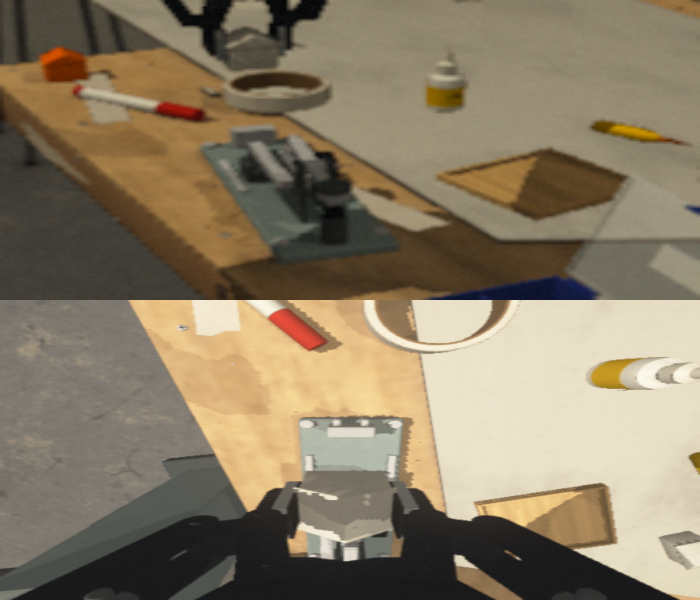

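The house is lifted and held between the fingers (scene crop (250,45), wrist view (345,510)). I'll check its tilt from the roof depth, then carry it to the tray.

```bash
cat > tilt.py <<'E'
from h import *
def hmap(cx0,cy0,psi,zlo,step=4):
    d=get_image("wrist");W=cloud(d);e=np.array([np.cos(psi),np.sin(psi)]);n=np.array([-e[1],e[0]])
    p=W[...,:2]-np.array([cx0,cy0]);cx=p@e*1000;cy=p@n*1000;z=W[...,2]*1000
    for X in range(24,-25,-step):
        print(X,[(lambda m:int(np.median(z[m])) if m.any() else 0)((abs(cx-X)<2)&(abs(cy-Y)<2)&(z>zlo)) for Y in range(-24,25,4)])
if __name__=="__main__":
    hmap(.455,.4115,np.radians(79.4),90); print(get_eef_pos())
E
python3 tilt.py
```

```text
24 [0, 0, 0, 236, 237, 0, 0, 0, 0, 236, 235, 237, 0]
20 [213, 222, 227, 229, 234, 0, 0, 0, 235, 233, 227, 226, 218]
16 [206, 218, 215, 212, 154, 156, 161, 159, 154, 161, 210, 217, 215]
12 [196, 177, 167, 167, 220, 222, 223, 222, 222, 218, 162, 175, 184]
8 [161, 179, 167, 164, 166, 169, 172, 171, 168, 166, 163, 177, 177]
4 [0, 178, 165, 164, 167, 170, 172, 171, 168, 166, 163, 176, 0]
0 [0, 179, 167, 164, 167, 169, 172, 171, 168, 166, 163, 174, 0]
-4 [0, 178, 166, 164, 167, 170, 172, 171, 169, 166, 163, 174, 0]
-8 [0, 177, 165, 164, 167, 170, 172, 171, 169, 165, 163, 173, 0]
-12 [0, 177, 161, 164, 167, 169, 172, 171, 168, 165, 163, 160, 0]
-16 [0, 160, 161, 164, 166, 169, 172, 171, 168, 165, 162, 161, 0]
-20 [0, 0, 0, 161, 0, 169, 0, 0, 0, 0, 0, 0, 0]
-24 [0, 0, 0, 0, 0, 0, 0, 0, 0, 0, 0, 0, 0]
[0.45486625 0.41147636 0.13991306]
```

The house is level. Next I place it.

```bash
python3 - <<'E'
from h import *
psi=np.radians(96.9);x,y=.6079,.2497
move_linear([.53,.33,.14],velocity=.15)
move_pose([x,y,.12],down(psi)); hold(.2)
f0=get_wrist_force()
move_linear([x,y,.032],velocity=.08)
hit=move_linear([x,y,.017],velocity=.012,f_stop=3); print(hit,get_eef_pos(),get_wrist_force()-f0)
grip(.062); hold(.3)
move_linear([x,y,.10],velocity=.06); move_linear([x,y-.05,.2],velocity=.15); hold(.3)
from tilt import hmap
hmap(x,y,psi,5)
d=get_image("wrist");print(rack(d))
s=get_image("scene");print(rack(s))
save("p",np.vstack([cv2.resize(s["image"][150:290,130:330],(700,300)),cv2.resize(d["image"],(400,300)).repeat(1,0) if 0 else cv2.resize(d["image"],(700,300))]))
print(get_t(),get_finger_gap())
E
```

```text
True [0.6077444  0.24967649 0.02065106] [-0.77898093  0.40646767  6.34073538]
24 [10, 10, 10, 10, 10, 10, 10, 10, 10, 10, 9, 10, 10]
20 [11, 10, 10, 10, 10, 10, 10, 10, 10, 10, 10, 10, 10]
16 [10, 11, 40, 41, 41, 49, 47, 50, 48, 41, 42, 11, 10]
12 [10, 41, 43, 45, 49, 51, 53, 51, 48, 46, 43, 41, 10]
8 [10, 41, 43, 45, 48, 51, 53, 52, 49, 46, 43, 40, 10]
4 [10, 40, 42, 46, 48, 51, 53, 51, 49, 46, 43, 41, 10]
0 [10, 40, 42, 45, 48, 51, 53, 52, 49, 46, 43, 41, 10]
-4 [10, 41, 42, 45, 48, 51, 53, 52, 49, 46, 43, 41, 9]
-8 [10, 41, 42, 45, 48, 51, 53, 52, 49, 46, 43, 40, 10]
-12 [10, 40, 42, 45, 48, 51, 53, 52, 49, 46, 43, 41, 10]
-16 [10, 41, 43, 45, 48, 50, 53, 52, 49, 46, 43, 41, 9]
-20 [10, 10, 0, 0, 0, 0, 0, 0, 0, 0, 0, 9, 10]
-24 [10, 10, 10, 10, 10, 10, 11, 10, 10, 10, 11, 10, 10]
(np.int64(897), array([-0.07213724, -0.06649091, -0.01559354,  0.00732269]))
(np.int64(101), array([-0.08442796, -0.08228659, -0.04250172,  0.00582739]))
28.9583 0.06199499491931346
```

View pics/p.png

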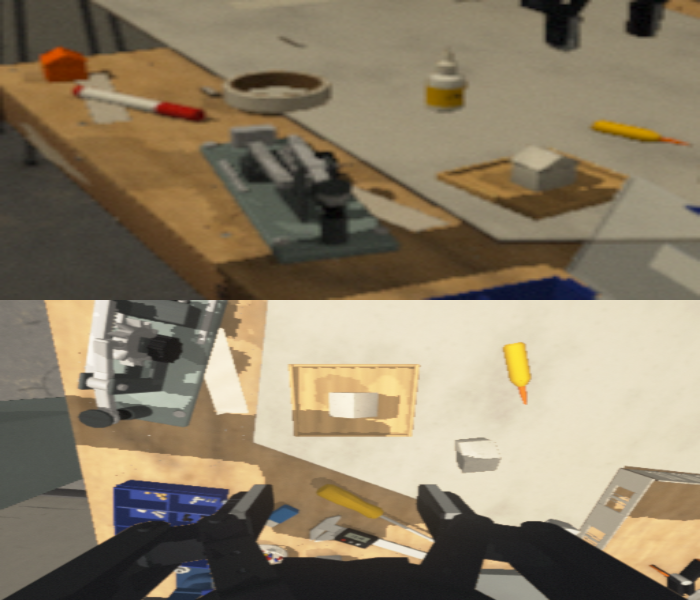

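The house stands upright and centred in the tray (scene crop (540,165)). The jaw is still back and the bystanders in view have not moved.

```bash
python3 -c "
from rig import *
print(sign_off(),get_t())"
```

```text
the job is handed in; nothing more can be done
the job is handed in; nothing more can be done
```

I pressed the pawl open, the jaw ran back its full travel by itself (about 27–28 mm measured), and the house now stands upright within a few millimetres of the plot tray's middle; the job is handed in, with no verdict returned.

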